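# Lock the bag arm onto the green ball post of the fruit counter

## Robot

A 7-joint arm with a two-finger parallel gripper is mounted at the origin on the work surface. World frame = base frame: x ahead of the robot, y to its left, z up, the work surface at z = 0. Lengths are in mm, angles in rad, forces in N, time in s.
With the tool pointing down it reaches from about 400 to 875 mm from the base axis. Payload 4.4 kg.
Tool frame: the origin (TCP) lies midway between the tips of the shut fingers; the grasp point (between the pads) lies 19 mm behind it; z points along the fingers, y is the line along which they close (so a half turn about z gives the same grasp; the last joint's range is limited). The gripper opens to 85 mm and grips with 20 to 120 N. Pads are 22 mm wide; open, the fingers measure 114 mm over their backs; the gripper's body (76 mm by 85 mm) begins 54 mm behind the grasp point. The pads swing forward as they close: fully open they stand 13 mm farther back than shut.
Start: joints at [1.232, 0.628, 0.038, 1.517, -0.027, 0.996, -0.02], TCP at [175.156, -625.97, 231.313] pointing down, gripper open.
Joint ranges: [-3.06, 3.06], [-0.37, 2.12], [-1.25, 1.32], [0.18, 2.47], [-1.1, 4.24], [0.23, 1.98], [-2.94, 2.94]. Speed limits (rad/s): [2.57, 2.57, 3.14, 3.14, 3.14, 3.14, 3.14].

## Interface

Orientations are given as [roll, pitch, yaw] about the fixed x, y, z axes, in that order (R = Rz(yaw) Ry(pitch) Rx(roll)).
In Python, from cell import ctrl gives the robot as it stands. The module is installed in compiled form; this text tells all that it offers.
- The arm moves only by the tool step_arm, never from a script. Its argument "commands" is one flat list of numbers, 7 for each row, row after row: the shift along the tool's x, y, z in cm, then the turn, a rotation vector about the tool's x, y, z in rad, then the opening, from 0 (shut) to 1 (fully open). A call has 1 to 10 rows; each row is the pose to reach, as a shift and turn from the pose commanded when the call began, along the tool's axes at that moment; what a row does not reach only later rows make up. A row lasts 1/10 s, in which the tool goes at most 50 mm and 8.59 degrees, less where a joint would pass 70% of its speed; a pose out of reach is approached as far as the arm can. A call with a gripper value outside its range is refused whole. The fingers move at their own pace and stop on an object; the grip force is fixed at half the most. Time passes only in rows, so rows that repeat a pose let the fingers close. It gives the time, the measured TCP pose, the force, the opening and the grip force at its end, in the units of the state.
- ctrl.read_state(): the state, without advancing time (a new reading comes with each control period).
- ctrl.get_image(name): name is "scene" or "top" or "wrist"; returns a dict with "image" (384x512x3 uint8, red, green, blue), "range_z" (384x512 float32, mm along the optical axis (not along the pixel's ray), 0 where there is no reading), "vfov" (degrees; the focal length in pixels is half the picture's height over the tangent of half this angle, whatever the lens; pixels are square), "cx", "cy" (the principal point, pixels), "world_to_cam" (4x4, takes a point from world to camera coordinates). Camera axes: x right, y down, z forward; pixel columns grow to the right and rows downward; lengths in mm; the calibration is good to about 2 mm. A picture is of the moment at which its call begins.
- ctrl.finish_job(): hands the job in; it is judged then, once.
The state is a dict: "clock": time; "qpos": joint angles; "qd": joint speeds; "tau": joint torques, N m; "eef_pos": TCP position; "tool_rot": TCP orientation; "force": force on the tool from outside, world axes, zero at the start; "torque": the same for the moment, N m; "width": finger opening in mm; "gripper_force": force on a finger pad.
Only numpy, scipy, OpenCV 4.12 (cv2) and the standard library are available. Lean on these libraries where they do the work, as an engineer would, in place of code of your own. Each camera call takes 0.05 s, during which the arm holds its last target. There are 200 camera calls.

## Task

Fit the carrier-bag arm to the steel ball on the green base: first raise its red lever well up, set the coupler head down over that ball until it sits flat on the green base, then press the red lever fully down to lock it and let go. The post with the blue base belongs to the neighbouring stall.

Things in the scene. Friction and masses are not known exactly. Their poses are not given: they have to be found in the camera images.
- coupler: Loose grey aluminium bag arm, 0.8 kg, flat on the counter. Square head 56 x 56 mm, 52 high plus low dome to 61; socket mouth below 48 mm square, narrowing to 41. Origin: socket axis at the flat underside, z up. Grip the head across its y (56 mm); it balances near there. Neck 24 wide, 24 high, then a hook, run along -x to -156 mm; lever lugs at x -26 to -46, to 58 high. Seats at any yaw.
- lever (a joint): Red lever's angle: 0 = fully down (locked), level over the neck; grows as it is raised, stop at 1.1 rad. Stiff hinge (0.06 N m), stays where left; starts at 0 to 0.15. Hinge axis along the coupler's y through its (x, z) = (-34, 50) mm. While it is down, a latch tongue under it juts into the socket, in the ball's way.
- lever_knob (a point): Centre of the red ball knob (24 mm in diameter) at the lever's free end, 85 mm from the hinge; pinched along the coupler's y, it swivels between the fingers as it is led along its arc. Lever down, it lies at the coupler's (-119, 0, 50) mm. Hinge to knob is a red bar 12 mm wide, 10 mm thick.
- green_ball (a point): Centre of the 36 mm steel ball on the fixed post with the green base, on a 16 mm stem. Base: disc 130 mm in diameter, 30 mm high, on the counter. The ball centre is 26 mm above the disc's flat top, on which the coupler's underside rests when seated (56 mm above the counter). A like post with a blue base stands at least 200 mm to one side.
There are look-alikes about, which are no part of the job. Of the things that look like the part that bears green_ball, take the one that is farthest to the robot's right at the start.

How it is judged:
By the outcome, as a careful person would: the job done as asked, in the order asked, and still so for the second after the job is handed in, with the robot touching nothing.
It also fails if it takes over 67 s, if anything falls off the work surface, if the arm or the gripper's body presses on something with over 40 N, if the wrist force passes 120 N, or if a joint passes its speed limit or range.

## Working session

There is one attempt and no reset: what is moved stays moved. The work goes in short steps, Python scripts to look and compute and a tool call to move; the robot and the scene stay as the last step left them, time stands still between calls to the robot, and variables do not carry over. Pictures are saved under pics/ and viewed, at most 11 in all, crops included, and the job is handed in when it is done.

Besides the shell and the picture viewer there is one more tool, called after "Request:" by a JSON object that holds its "name" and its "arguments", one argument or row to a line. step_arm: Moves the arm, as the interface text tells. Its arguments: {"type":"object","properties":{"commands":{"type":"array"}},"required":["commands"]}

```bash
mkdir -p pics; cat > h.py <<'E'
import numpy as np, cv2
from cell import ctrl
def cam(n):
    d=ctrl.get_image(n); d['f']=192/np.tan(np.radians(d['vfov'])/2); d['T']=np.array(d['world_to_cam']); return d
def ray(d,u,v):
    T=d['T'];R=T[:3,:3];o=-R.T@T[:3,3]
    return o,R.T@np.array([(u-d['cx'])/d['f'],(v-d['cy'])/d['f'],1.])
def onplane(d,u,v,z):
    o,r=ray(d,u,v); return o+r*(z-o[2])/r[2]
def cloud(d):
    v,u=np.mgrid[:384,:512];z=d['range_z'].astype(float)
    p=np.stack([(u-d['cx'])/d['f']*z,(v-d['cy'])/d['f']*z,z],-1)
    T=d['T'];return (p-T[:3,3])@T[:3,:3]
def save(d,n,crop=None,s=1):
    im=d['image'][:,:,::-1]
    if crop: a,b,c,e=crop; im=im[b:e,a:c]
    cv2.imwrite('pics/'+n,cv2.resize(im,None,fx=s,fy=s,interpolation=cv2.INTER_CUBIC))
E
python3 - <<'E'
from h import *
a=cam('scene');b=cam('top')
im=np.vstack([a['image'],b['image']])[:,:,::-1]
cv2.imwrite('pics/1.png',cv2.resize(im,(800*512//1024*1,600)))
save(a,'s.png',s=1.5);save(b,'t.png',s=1.5)
for d in(a,b):print(ray(d,256,192),d['f'],d['T'][:3,:3].round(2).tolist())
s=ctrl.read_state();print(s['eef_pos'],s['tool_rot'],s['clock'],s['width'])
E
```

```text
(array([1073.03287768,  235.6717001 ,  923.92996708]), array([-0.54806324, -0.19399547, -0.81369343])) 485.2548770101649 [[-0.34, 0.94, 0.01], [0.77, 0.28, -0.57], [-0.54, -0.19, -0.82]]
(array([ 382.9866386 ,    4.96965316, 1131.94093173]), array([ 0.12478492, -0.00187871, -0.99221913])) 472.5716027102685 [[-0.02, -1.0, -0.0], [-0.99, 0.02, -0.13], [0.13, -0.0, -0.99]]
[ 174.98364748 -625.4230723   230.49088388] [-3.13989035e+00  3.17267807e-05  2.72772310e-01] 0.1 85.50798925541636
```

View pics/s.png

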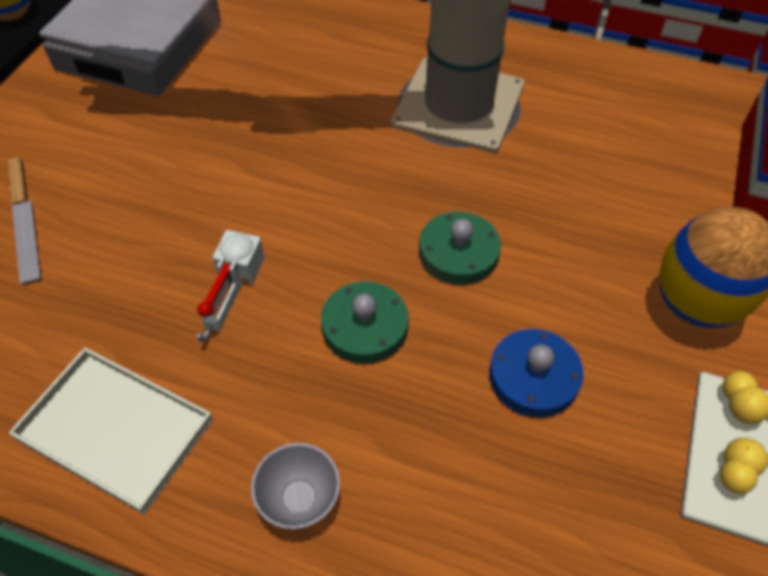

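View pics/t.png

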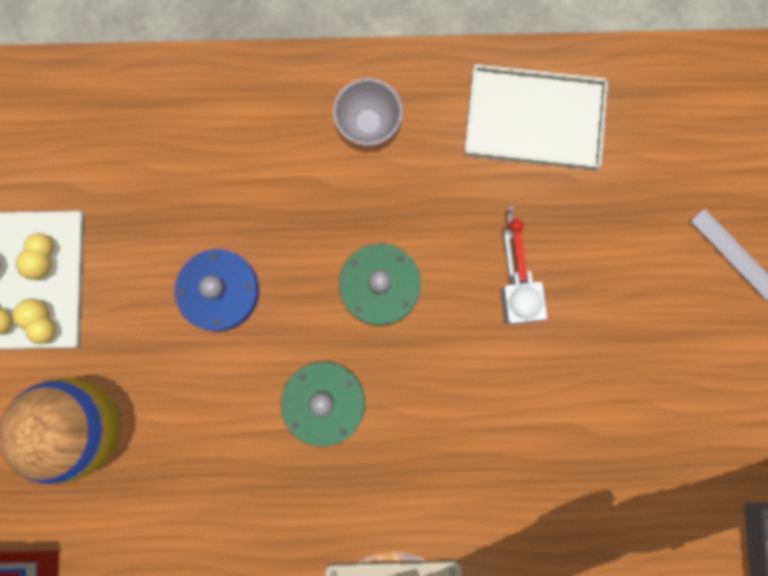

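The pictures show one coupler with a red lever (top view 525,300 at 1.5x; scene view 235,250). The possible ball posts, in top-view 1.5x pixels, are:
- **Green A:** (380,284)
- **Green B:** (322,403)
- **Blue:** (216,290), the neighbour's

The robot's right is -y, which is image right in the top view, so I choose green A (scene view 365,320).

```bash
python3 - <<'E'
from h import *
out=[]
for n,boxes in(('top',dict(A=(220,155,287,222),B=(180,235,250,302),C=(325,130,375,222))),('scene',dict(A=(210,185,275,245),B=(275,138,338,190),C=(125,150,180,235)))):
    d=cam(n);im=d['image'];hsv=cv2.cvtColor(im,cv2.COLOR_RGB2HSV).astype(int);P=cloud(d)
    H,S,V=hsv[...,0],hsv[...,1],hsv[...,2]
    for k,(a,b,c,e) in boxes.items():
        box=np.zeros(H.shape,bool);box[b:e,a:c]=1
        if k in'AB':
            m=box&(H>55)&(H<95)&(S>90)&(P[...,2]>25)
            g=box&(P[...,2]>50)
            q=P[g]; A=np.c_[2*q,np.ones(len(q))]; s=np.linalg.lstsq(A,(q**2).sum(1),rcond=None)[0][:3]
            u=np.argwhere(g&(S<80)).mean(0)[::-1]
            print(n,k,'green',P[m].mean(0).round(1),'sphere',s.round(1),'px',u,onplane(d,*u,56).round(1))
        else:
            r=box&((H<5)|(H>174))&(S>180)
            w=box&(S<70)&(P[...,2]>44)&(V>100)
            q=P[w&(P[...,2]>44)]
            print(n,'red',r.sum(),P[r].mean(0).round(1),P[r].min(0),P[r].max(0))
            top=P[w].astype(np.float32)
            print('head',cv2.minAreaRect(top[:,:2].copy()),top[:,2].max(),len(top))
            yy,xx=np.nonzero(r); l=cv2.fitLine(P[r][:,:2].astype(np.float32),cv2.DIST_L2,0,.01,.01).ravel();print('line',l,np.arctan2(-l[1],-l[0]))
            # knob: red pixels far end
            t=(P[r][:,:2]-l[2:])@l[:2];print('ends',P[r][t.argmin()],P[r][t.argmax()])
            dome=P[box&(P[...,2]>53)&(S<70)];print('dome',dome.mean(0),len(dome))
    out.append(cv2.resize(im[130:222,220:380] if n=='top' else im[145:245,110:284],(700,400 if n=='top' else 402)) [:300*2][:400])
cv2.imwrite('pics/c.png',cv2.resize(np.vstack(out)[:,:,::-1],None,fx=.75,fy=.75))
E
```

```text
top A green [514.3   7.5  43.2] sphere [447.3  12.3 598.9] px [253.         187.61458333] [528.6   9.6  56. ]
top B green [340.7  91.7  32.7] sphere [375.3  53.5 599.7] px [213.90196078 269.74509804] [344.4 101.2  56. ]
top red 165 [ 579.  -202.7   65.5] [ 382.9866386  -211.90475009   49.64988561] [ 617.86422598    4.96965316 1131.94093173]
head ((450.68798828125, -141.37010192871094), (126.38597869873047, 296.6846008300781), 47.90045928955078) 1131.9409 677
line [ 9.5207638e-01 -3.0586037e-01  5.7904102e+02 -2.0270107e+02] 2.8307507
ends [ 382.9866386     4.96965316 1131.94093173] [ 617.70241832 -204.75066834   62.60182949]
dome [ 494.38557172 -210.69591064   65.01957147] 493
scene A green [539.2  16.4  35. ] sphere [808.7 120.8 493.4] px [242.4537037  203.18055556] [526.5  11.4  56. ]
scene B green [360.3 107.1  37.6] sphere [711.2 179.5 494.9] px [307.47340426 152.92021277] [341.8 103.3  56. ]
scene red 210 [ 582.  -200.6   59.6] [ 527.72380742 -212.69213206   51.00014191] [ 621.9658922  -189.61622303   69.37228147]
head ((778.0143432617188, -12.90289306640625), (768.029541015625, 73.69984436035156), 34.63527297973633) 923.93 545
line [ 9.93909061e-01  1.10203534e-01  5.82033691e+02 -2.00621765e+02] -3.031165
ends [ 527.72380742 -208.11881163   55.36845227] [ 621.9658922  -201.54087946   61.88780879]
dome [ 503.24845564 -204.17531346   66.04468251] 483
```

View pics/c.png

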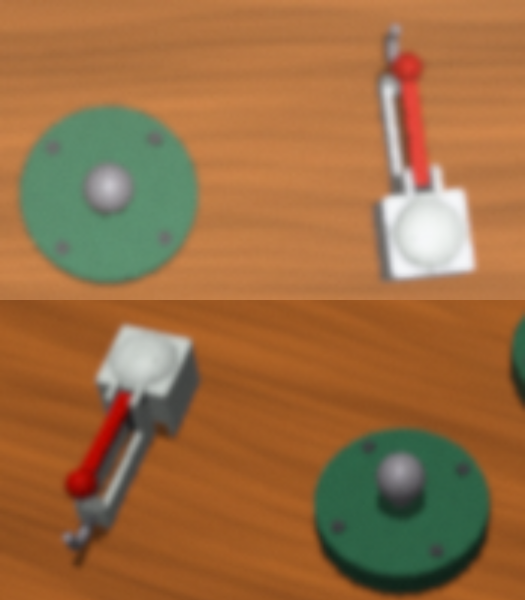

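The crop confirms green A has a steel ball. The coupler's head is at crop (431,232), and its knob at (407,67) points away from the robot.

```bash
python3 - <<'E'
from h import *
L={}
for n,C,dome in(('top',(325,130,375,222),(351.4,201.1)),('scene',(125,150,180,235),(157.4,164.3))):
    d=cam(n);hsv=cv2.cvtColor(d['image'],cv2.COLOR_RGB2HSV).astype(int);P=cloud(d)
    H,S,V=hsv[...,0],hsv[...,1],hsv[...,2];a,b,c,e=C
    box=np.zeros(H.shape,bool);box[b:e,a:c]=1;ok=d['range_z']>300
    r=box&((H<5)|(H>174))&(S>150)
    k=cv2.distanceTransform(r.astype(np.uint8),cv2.DIST_L2,5);v,u=np.argwhere(k>k.max()-.6).mean(0);print(n,'knob',u,v,k.max())
    w=box&(S<70)&ok&(P[...,2]>48)&(P[...,2]<75);q=P[w].astype(np.float32)
    print('head rect',cv2.minAreaRect(q[:,:2].copy()),'mean',q.mean(0),len(q))
    m=box&(S<60)&(V>120);w8=np.argwhere(m)
    print('dome',onplane(d,*dome,59),'knob50',onplane(d,u,v,50),'knob60',onplane(d,u,v,60))
    L[n]=(ray(d,u,v),ray(d,*dome))
    rr=P[r&ok];t=rr[:,0].argsort();print('red pts',rr[t[::25]].round(0).tolist())
for i in(0,1):
    (o1,r1),(o2,r2)=L['top'][i],L['scene'][i]
    s=np.linalg.lstsq(np.c_[r1,-r2],o2-o1,rcond=None)[0];print(o1+r1*s[0],o2+r2*s[1])
E
```

```text
top knob 343.85714285714283 153.14285714285714 3.5969
head rect ((534.25341796875, -209.77655029296875), (140.93228149414062, 56.9674072265625), 4.840878963470459) mean [ 494.95636  -211.87741    56.786777] 656
dome [ 492.29056888 -214.16951811   59.        ] knob50 [ 605.91470659 -203.87727542   50.        ] knob60 [ 603.85426076 -201.94697661   60.        ]
red pts [[528.0, -209.0, 54.0], [544.0, -204.0, 58.0], [558.0, -210.0, 57.0], [572.0, -206.0, 58.0], [583.0, -206.0, 59.0], [595.0, -207.0, 58.0], [606.0, -200.0, 63.0], [613.0, -205.0, 62.0]]
scene knob 137.0 205.16666666666666 4.3938
head rect ((500.8998718261719, -210.1002655029297), (74.92341613769531, 58.31233215332031), 4.3891921043396) mean [ 498.99973 -207.07489   57.88126] 552
dome [ 494.88028126 -207.92053781   59.        ] knob50 [ 606.19939479 -202.9598868    50.        ] knob60 [ 611.54116702 -197.94081658   60.        ]
red pts [[527.0, -206.0, 55.0], [541.0, -202.0, 53.0], [553.0, -207.0, 61.0], [566.0, -205.0, 60.0], [577.0, -204.0, 60.0], [589.0, -205.0, 60.0], [603.0, -195.0, 61.0], [611.0, -204.0, 68.0], [617.0, -191.0, 56.0], [622.0, -198.0, 59.0]]
[ 606.04157795 -203.99613301   49.38425287] [ 605.77540843 -203.3582597    49.20628147]
[ 492.76679143 -215.12427806   54.32534043] [ 491.05616528 -210.8546216    53.279032  ]
```

```bash
cat >> h.py <<'E'
from scipy.spatial.transform import Rotation as Ro
def plan(*targets):
    "targets (x,y,z,yaw), tool down; prints shift cm and rotvec from the current pose"
    s=ctrl.read_state();R=Ro.from_euler('xyz',s['tool_rot'])
    for x,y,z,w in targets:
        print(np.round(np.r_[R.inv().apply(np.array([x,y,z])-s['eef_pos'])/10,(R.inv()*Ro.from_euler('xyz',[np.pi,0,w])).as_rotvec()],3).tolist())
E
python3 -c "
from h import *
plan((550,-206,250,.08))"
```

```text
[47.415, -30.325, -1.881, -0.001, 0.0, 0.193]
```

Request:
{"name": "step_arm", "arguments": {
  "commands": [47.4, -30.3, -1.9, 0, 0, 0.193, 1, 47.4, -30.3, -1.9, 0, 0, 0.193, 1, 47.4, -30.3, -1.9, 0, 0, 0.193, 1, 47.4, -30.3, -1.9, 0, 0, 0.193, 1, 47.4, -30.3, -1.9, 0, 0, 0.193, 1, 47.4, -30.3, -1.9, 0, 0, 0.193, 1, 47.4, -30.3, -1.9, 0, 0, 0.193, 1, 47.4, -30.3, -1.9, 0, 0, 0.193, 1, 47.4, -30.3, -1.9, 0, 0, 0.193, 1, 47.4, -30.3, -1.9, 0, 0, 0.193, 1]
}}

```text
clock: 1.3
eef_pos: [509.3, -251.7, 248.5]
tool_rot: [3.141, -0.0, 0.08]
force: [0.5, 0.2, 0.1]
width: 85.6
gripper_force: 0.0
```

```bash
python3 -c "
from h import *
plan((550,-206,250,.08))"
```

```text
[4.421, -4.227, -0.149, 0.0, -0.0, -0.0]
```

Request:
{"name": "step_arm", "arguments": {
  "commands": [4.4, -4.2, 0, 0, 0, 0, 1, 4.4, -4.2, 0, 0, 0, 0, 1, 4.4, -4.2, 0, 0, 0, 0, 1, 4.4, -4.2, 0, 0, 0, 0, 1]
}}

```text
clock: 1.7
eef_pos: [547.6, -209.4, 248.0]
tool_rot: [3.141, 0.001, 0.079]
force: [0.2, -0.7, -0.3]
width: 85.1
gripper_force: 0.0
```

```bash
python3 - <<'E'
from h import *
d=cam('wrist');save(d,'w1.png',s=1.5);print(ray(d,256,192),d['f']);print(ctrl.read_state()['eef_pos'],(d['range_z']>0).mean())
E
```

```text
(array([ 628.47397884, -203.58981926,  390.94694091]), array([-0.32815979, -0.04480857, -0.9438111 ])) 314.05493177506384
[ 547.13563142 -210.16595478  248.13456589] 0.995880126953125
```

View pics/w1.png

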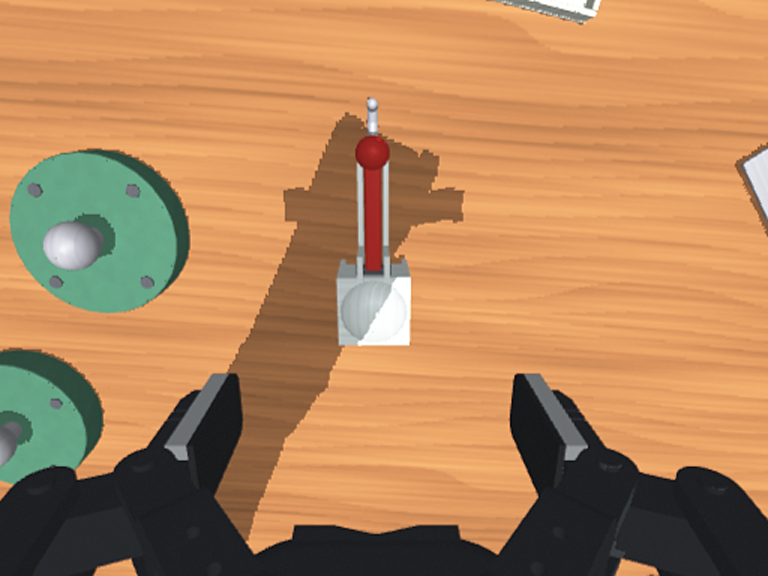

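The wrist picture shows the coupler aligned with the tool: knob at (372,153), dome at (374,312), head bottom edge at row 345.

```bash
python3 - <<'E'
from h import *
d=cam('wrist');P=cloud(d);hsv=cv2.cvtColor(d['image'],cv2.COLOR_RGB2HSV).astype(int)
H,S,V=hsv[...,0],hsv[...,1],hsv[...,2];box=np.zeros(H.shape,bool);box[55:240,200:300]=1
r=box&((H<5)|(H>174))&(S>150)
k=cv2.distanceTransform(r.astype(np.uint8),cv2.DIST_L2,5);v,u=np.argwhere(k>k.max()-.6).mean(0)
print('knob',u,v,k.max(),onplane(d,u,v,50),P[int(v)-3:int(v)+4,int(u)-3:int(u)+4].max((0,1)))
q=P[r];kn=q[np.hypot(*(q[:,:2]-onplane(d,u,v,55)[:2]).T)<15]
A=np.c_[2*kn,np.ones(len(kn))];s=np.linalg.lstsq(A,(kn**2).sum(1),rcond=None)[0];print('sphere',s[:3],np.sqrt(s[3]+s[:3]@s[:3]))
b=q[(q[:,0]<585)];l=np.polyfit(b[:,0],b[:,1],1);lz=np.polyfit(b[:,0],b[:,2],1);print('bar',l,lz,b.min(0),b.max(0))
h=P[box&(S<60)&(P[...,2]>46)&(P[...,2]<70)].astype(np.float32);h=h[h[:,0]<521];print(cv2.minAreaRect(h[:,:2].copy()),len(h),h[:,2].max())
for z in(45,56):
  g=P[(S<60)&(P[...,2]>z)&(P[...,2]<78)];g=g[g[:,1]>-60];g=g[g[:,0]>450]
  if len(g)>20:
    A=np.c_[2*g,np.ones(len(g))];s=np.linalg.lstsq(A,(g**2).sum(1),rcond=None)[0];print('ball',s[:3],np.sqrt(s[3]+s[:3]@s[:3]),len(g))
E
```

```text
knob 246.75 101.0 10.984499 [ 609.46685508 -202.5174688    50.        ] [ 613.32908033 -198.66001819   66.99656546]
sphere [ 609.2798782  -202.62683227   38.05204218] 25.57512813411825
bar [ 8.25174276e-02 -2.53122659e+02] [ 0.03950353 34.7176116 ] [ 525.5798385  -215.48844532   53.85787871] [ 584.88183056 -199.41424075   59.27309947]
((491.88580322265625, -212.89695739746094), (59.132362365722656, 56.07073211669922), 4.610692024230957) 2230 63.117767
ball [527.39793357   9.5464725   57.03011212] 17.48513794902727 993
ball [527.40541848   9.52810606  57.13974357] 17.403215442422123 931
```

```bash
python3 -c "
from h import *
print(ctrl.read_state()['eef_pos'])
plan((609.5,-202.8,110,.081),(609.5,-202.8,34,.081))"
```

```text
[ 547.12735329 -210.29418491  248.22821241]
[6.291, -0.287, 13.816, 0.001, 0.001, -0.005]
[6.299, -0.295, 21.416, 0.001, 0.001, -0.005]
```

Request:
{"name": "step_arm", "arguments": {
  "commands": [6.3, -0.29, 5, 0, 0, -0.005, 1, 6.3, -0.29, 10, 0, 0, -0.005, 1, 6.3, -0.29, 13.8, 0, 0, -0.005, 1, 6.3, -0.29, 13.8, 0, 0, -0.005, 1, 6.3, -0.29, 13.8, 0, 0, -0.005, 1, 6.3, -0.29, 13.8, 0, 0, -0.005, 1]
}}

```text
clock: 2.4
eef_pos: [611.7, -201.8, 112.5]
tool_rot: [3.14, -0.003, 0.083]
force: [-0.3, 0.1, -0.3]
width: 85.3
gripper_force: 0.0
```

```bash
python3 -c "
from h import *
print(ctrl.read_state()['eef_pos'])
plan((609.5,-202.8,34,.081))"
```

```text
[ 611.74886159 -201.84419719  112.49171202]
[-0.252, 0.063, 7.849, 0.002, -0.003, 0.002]
```

Request:
{"name": "step_arm", "arguments": {
  "commands": [-0.25, 0.06, 4, 0, 0, 0, 1, -0.25, 0.06, 7.8, 0, 0, 0, 1, -0.25, 0.06, 7.8, 0, 0, 0, 1, -0.25, 0.06, 7.8, 0, 0, 0, 1, -0.25, 0.06, 7.8, 0, 0, 0, 0.2, -0.25, 0.06, 7.8, 0, 0, 0, 0.2, -0.25, 0.06, 7.8, 0, 0, 0, 0.2, -0.25, 0.06, 7.8, 0, 0, 0, 0.2, -0.25, 0.06, 7.8, 0, 0, 0, 0.2, -0.25, 0.06, 7.8, 0, 0, 0, 0.2]
}}

```text
clock: 3.4
eef_pos: [609.3, -201.0, 32.5]
tool_rot: [3.141, -0.001, 0.085]
force: [0.3, -0.3, 0.5]
width: 20.8
gripper_force: 58.5
```

```bash
python3 - <<'E'
from h import *
d=cam('wrist');save(d,'w2.png',s=1.3);s=ctrl.read_state();print(s['eef_pos'],s['width'],s['gripper_force'],s['force'])
E
```

```text
[ 609.30711986 -201.06332148   32.42689533] 21.268365852404305 58.53395104408264 [1.03721044 0.3516262  1.09281421]
```

View pics/w2.png

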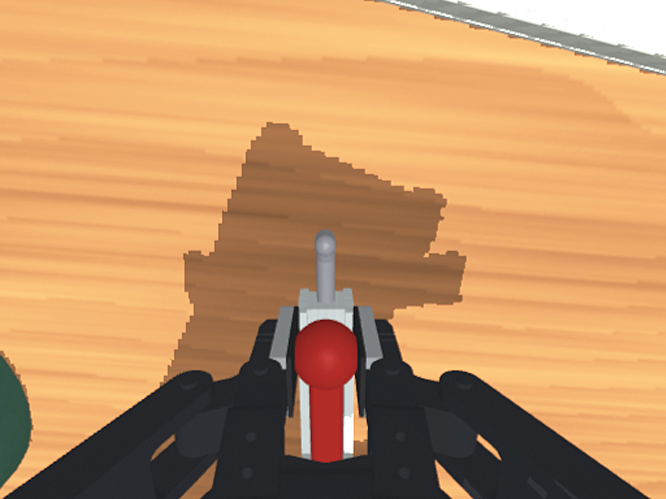

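The knob sits between the pads, slightly left of centre at (325,353), so I'll lead it up its arc.

Request:
{"name": "step_arm", "arguments": {
  "commands": [-0.09, 0, -0.93, 0, 0, 0, 0.2, -0.26, 0, -1.76, 0, 0, 0, 0.2, -0.51, 0, -2.58, 0, 0, 0, 0.2, -0.84, 0, -3.36, 0, 0, 0, 0.2, -1.24, 0, -4.11, 0, 0, 0, 0.2, -1.73, 0, -4.8, 0, 0, 0, 0.2, -2.27, 0, -5.46, 0, 0, 0, 0.2, -2.88, 0, -6.04, 0, 0, 0, 0.2, -3.54, 0, -6.57, 0, 0, 0, 0.2, -4.1, 0, -6.95, 0, 0, 0, 0.2]
}}

```text
clock: 4.45
eef_pos: [569.2, -204.4, 103.1]
tool_rot: [3.141, -0.004, 0.085]
force: [2.8, 0.8, -0.3]
width: 20.9
gripper_force: 58.8
```

```bash
python3 - <<'E'
from h import *
d=cam('scene');save(d,'s2.png',(90,100,346,292),3);s=ctrl.read_state();print(s['eef_pos'],s['width'],s['gripper_force'],s['force'])
E
```

```text
[ 568.33713586 -204.71489748  103.48154276] 20.996495585986963 58.77642810344696 [ 0.7669711   0.9660336  -0.77663124]
```

View pics/s2.png

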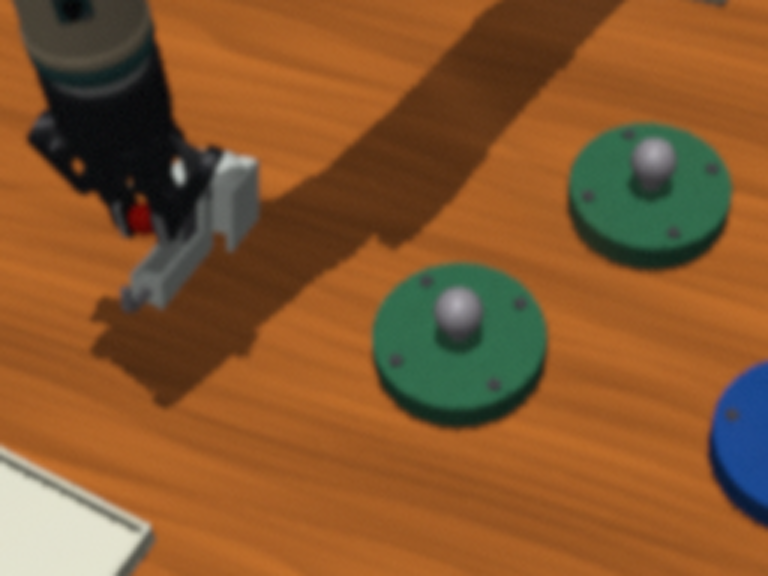

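The red knob (140,217) is raised in the fingers and the coupler still lies flat. I'll release it and rise.

Request:
{"name": "step_arm", "arguments": {
  "commands": [0, 0, 0, 0, 0, 0, 1, 0, 0, 0, 0, 0, 0, 1, 0, 0, 0, 0, 0, 0, 1, 0, 0, 0, 0, 0, 0, 1, 0, 0, -4, 0, 0, 0, 1, 0, 0, -9, 0, 0, 0, 1, -3, 0, -12, 0, 0, 0, 1, -3, 0, -12, 0, 0, 0, 1, -3, 0, -12, 0, 0, 0, 1]
}}

```text
clock: 5.4
eef_pos: [538.0, -207.1, 222.3]
tool_rot: [3.141, -0.001, 0.084]
force: [0.5, -0.5, -0.9]
width: 85.2
gripper_force: 0.0
```

```bash
python3 - <<'E'
from h import *
d=cam('wrist');save(d,'w3.png',s=1.2);P=cloud(d);hsv=cv2.cvtColor(d['image'],cv2.COLOR_RGB2HSV).astype(int)
H,S,V=hsv[...,0],hsv[...,1],hsv[...,2]
r=((H<5)|(H>174))&(S>150)&(P[...,2]>40)&(P[...,2]<180);q=P[r&(P[...,0]>450)&(P[...,0]<640)&(abs(P[...,1]+205)<50)]
print('red',q.min(0),q.max(0),len(q)); a=q[q[:,2].argmax()];print('top',a)
h=P[(S<60)&(P[...,2]>46)&(P[...,2]<68)].astype(np.float32);h=h[(h[:,0]<519)&(h[:,0]>440)&(abs(h[:,1]+212)<50)];print(cv2.minAreaRect(h[:,:2].copy()),len(h),h[:,2].max())
print(ctrl.read_state()['eef_pos'],ctrl.read_state()['tool_rot'],ctrl.read_state()['clock'])
E
```

```text
red [ 528.97562302 -214.31525126   53.35094686] [ 624.22231536 -189.84970558   69.69947548] 1354
top [ 611.17594481 -201.43566496   69.69947548]
((493.65631103515625, -212.68707275390625), (55.7807502746582, 56.038543701171875), 5.482217788696289) 2367 63.57608
[ 538.02413503 -206.53978339  221.20186531] [-3.14109577e+00  2.00988680e-04  8.48700323e-02] 5.45
```

View pics/w3.png

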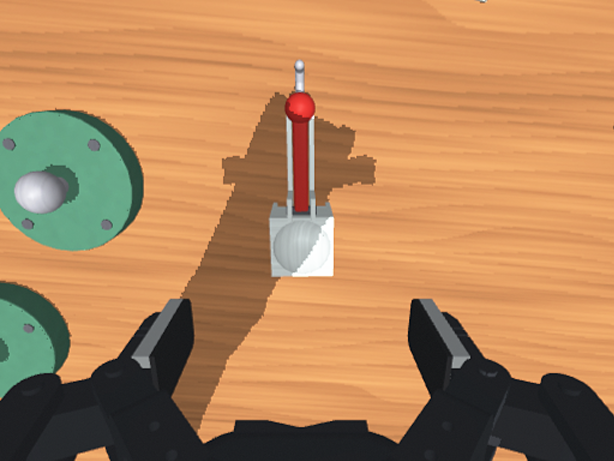

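The lever is still down: the knob is at (300,108), over the neck, so it slipped out because the fingers weren't really pinching at 0.2. I'll go again and close fully.

```bash
python3 -c "
from h import *
plan((610,-202.5,110,.083),(610,-202.5,33,.083))"
```

```text
[7.208, 0.213, 11.119, -0.0, 0.0, 0.002]
[7.21, 0.217, 18.819, -0.0, 0.0, 0.002]
```

Request:
{"name": "step_arm", "arguments": {
  "commands": [5, 0.1, 5, 0, 0, 0, 1, 7.2, 0.2, 9, 0, 0, 0, 1, 7.2, 0.2, 9, 0, 0, 0, 1, 7.2, 0.2, 14, 0, 0, 0, 1, 7.2, 0.2, 18.8, 0, 0, 0, 1, 7.2, 0.2, 18.8, 0, 0, 0, 1, 7.2, 0.2, 18.8, 0, 0, 0, 1]
}}

```text
clock: 6.15
eef_pos: [609.1, -202.6, 33.1]
tool_rot: [-3.141, 0.003, 0.085]
force: [1.0, -0.8, 0.8]
width: 85.3
gripper_force: 0.0
```

Request:
{"name": "step_arm", "arguments": {
  "commands": [0, 0, 0, 0, 0, 0, 0, 0, 0, 0, 0, 0, 0, 0, 0, 0, 0, 0, 0, 0, 0, 0, 0, 0, 0, 0, 0, 0, 0, 0, 0, 0, 0, 0, 0, 0, 0, 0, 0, 0, 0, 0, 0, 0, 0, 0, 0, 0, 0]
}}

```text
clock: 6.85
eef_pos: [610.8, -202.7, 34.1]
tool_rot: [3.141, -0.002, 0.085]
force: [1.4, 0.7, 0.4]
width: 21.1
gripper_force: 58.5
```

```bash
python3 - <<'E'
from h import *
d=cam('wrist');s=ctrl.read_state();print(s['eef_pos'],s['width'],s['gripper_force'],s['force'])
P=cloud(d);hsv=cv2.cvtColor(d['image'],cv2.COLOR_RGB2HSV).astype(int);H,S,V=hsv[...,0],hsv[...,1],hsv[...,2]
r=((H<5)|(H>174))&(S>150);k=cv2.distanceTransform(r.astype(np.uint8),cv2.DIST_L2,5);v,u=np.argwhere(k>k.max()-.6).mean(0);print(u,v,k.max(),onplane(d,u,v,52),P[int(v),int(u)])
E
```

```text
[ 610.79717995 -202.68640277   33.9930311 ] 20.97286219359712 58.52411985397339 [2.40418052 0.02944192 1.84406838]
250.5 268.5 24.393799 [ 610.94088172 -203.46223702   52.        ] [ 619.09595001 -202.55228376   64.36869801]
```

Width 21 with the fingers commanded shut means the knob is gripped (soft pads), and the earlier scene picture did show it raised. So it was lost on release. I'll raise it again, open only a little, and check.

Request:
{"name": "step_arm", "arguments": {
  "commands": [-0.09, 0, -0.93, 0, 0, 0, 0, -0.26, 0, -1.76, 0, 0, 0, 0, -0.51, 0, -2.58, 0, 0, 0, 0, -0.84, 0, -3.36, 0, 0, 0, 0, -1.24, 0, -4.11, 0, 0, 0, 0, -1.73, 0, -4.8, 0, 0, 0, 0, -2.27, 0, -5.46, 0, 0, 0, 0, -2.88, 0, -6.04, 0, 0, 0, 0, -3.54, 0, -6.57, 0, 0, 0, 0, -4.2, 0, -7.0, 0, 0, 0, 0]
}}

```text
clock: 7.9
eef_pos: [569.3, -206.6, 104.9]
tool_rot: [3.14, -0.004, 0.085]
force: [1.5, 0.0, -1.5]
width: 20.7
gripper_force: 58.9
```

```bash
cat > k.py <<'E'
from h import *
d=cam('wrist');s=ctrl.read_state();print(s['eef_pos'],s['width'],s['gripper_force'],s['force'],s['clock'])
P=cloud(d);hsv=cv2.cvtColor(d['image'],cv2.COLOR_RGB2HSV).astype(int);H,S,V=hsv[...,0],hsv[...,1],hsv[...,2]
r=((H<5)|(H>174))&(S>150);k=cv2.distanceTransform(r.astype(np.uint8),cv2.DIST_L2,5);v,u=np.argwhere(k>k.max()-.6).mean(0);print('wrist knob',u,v,k.max(),P[int(v),int(u)])
d=cam('scene');hsv=cv2.cvtColor(d['image'],cv2.COLOR_RGB2HSV).astype(int);r=((hsv[...,0]<5)|(hsv[...,0]>174))&(hsv[...,1]>150);r[:120]=0;r[:,420:]=0
y,x=np.nonzero(r);print('scene red',len(x),x.mean(),y.mean(),cloud(d)[r].max(0),cloud(d)[r].mean(0))
E
python3 k.py
```

```text
[ 568.24996439 -207.09626151  105.55119187] 20.671128818558046 58.8622784614563 [ 0.01093151 -0.70113554 -1.48809414] 7.95
wrist knob 250.45454545454547 264.27272727272725 24.0 [ 578.40785908 -206.32905718  133.64956267]
scene red 75 134.8 171.61333333333334 [ 584.19060264 -192.75313265  154.04745729] [ 577.14979506 -205.47326285  132.03830163]
```

Request:
{"name": "step_arm", "arguments": {
  "commands": [0, 0, 0, 0, 0, 0, 0.4, 0, 0, 0, 0, 0, 0, 0.4]
}}

```text
clock: 8.2
eef_pos: [568.2, -206.3, 103.8]
tool_rot: [-3.142, 0.0, 0.085]
force: [0.3, 0.5, -0.6]
width: 34.4
gripper_force: 0.0
```

```bash
python3 k.py
```

```text
[ 568.13784162 -206.25625406  103.68462383] 34.18290856740382 0.0 [-0.41187583  0.09802105  0.12366458] 8.25
wrist knob 251.66666666666666 136.33333333333334 18.975197 [ 620.59783855 -202.94446316   69.17751415]
scene red 200 139.69 198.01 [ 630.71876586 -178.79726874  109.52097279] [ 593.53428062 -200.32828295   61.95248994]
```

The lever didn't rise: the whole coupler tipped about its head because the knob didn't swivel in the tight pinch. I'll turn the tool along with the lever instead. First I'll re-measure the coupler after its drop.

Request:
{"name": "step_arm", "arguments": {
  "commands": [0, 0, -4, 0, 0, 0, 1, -1.5, 0, -9, 0, 0, 0, 1, -3, 0, -12, 0, 0, 0, 1, -3, 0, -12, 0, 0, 0, 1, -3, 0, -12, 0, 0, 0, 1, -3, 0, -12, 0, 0, 0, 1]
}}

```text
clock: 8.9
eef_pos: [537.9, -208.3, 222.6]
tool_rot: [-3.141, 0.002, 0.085]
force: [-0.5, -0.6, -1.0]
width: 85.7
gripper_force: 0.0
```

```bash
cat > m.py <<'E'
from h import *
d=cam('wrist');P=cloud(d);hsv=cv2.cvtColor(d['image'],cv2.COLOR_RGB2HSV).astype(int)
H,S,V=hsv[...,0],hsv[...,1],hsv[...,2]
r=((H<5)|(H>174))&(S>150);n,lab,st,_=cv2.connectedComponentsWithStats(r.astype(np.uint8));r=lab==1+st[1:,4].argmax()
k=cv2.distanceTransform(r.astype(np.uint8),cv2.DIST_L2,5);v,u=np.argwhere(k>k.max()-.6).mean(0)
print('knob',u,v,onplane(d,u,v,54),np.median(P[int(v)-4:int(v)+5,int(u)-4:int(u)+5].reshape(-1,3),0))
q=P[r];b=q[np.hypot(*(q[:,:2]-onplane(d,u,v,54)[:2]).T)>22];print('bar',np.polyfit(b[:,0],b[:,1],1),'zslope',np.polyfit(b[:,0],b[:,2],1)[0],b.min(0),b.max(0))
h=P[(S<60)&(P[...,2]>46)&(P[...,2]<68)].astype(np.float32);h=h[(h[:,0]<b[:,0].min()-6)&(h[:,0]>430)&(abs(h[:,1]+212)<60)];print(cv2.minAreaRect(h[:,:2].copy()),len(h),h[:,2].max())
s=ctrl.read_state();print(s['eef_pos'],s['tool_rot'],s['clock'])
E
python3 m.py
```

```text
knob 252.0 82.5 [ 618.78571379 -203.54901431   54.        ] [ 619.20950785 -203.45038161   67.99433329]
bar [ 7.40029122e-02 -2.49366141e+02] zslope 0.07307169266894718 [ 533.85134558 -214.87149      54.27275586] [ 597.36315949 -199.76609099   61.35819261]
((499.768798828125, -212.9403839111328), (57.56474685668945, 55.92380142211914), 3.50614070892334) 2591 63.390602
[ 537.77938492 -208.3022537   222.25769474] [-3.14038819e+00  2.18527022e-03  8.52959754e-02] 8.95
```

```bash
python3 -c "
from h import *
plan((619,-203.5,35.5,.077))
p0=.08;g=20
for i in range(1,11):
    p=p0+.095*i;t=.095*i+.04
    print([round(float(a),2) for a in((85*(np.cos(p)-np.cos(p0))+g*np.sin(t))/10,0,(-85*(np.sin(p)-np.sin(p0))+g*(np.cos(t)-1))/10,0,t,0,0)],end=',')
"
```

```text
[8.174, 0.236, 18.658, -0.001, 0.002, 0.008]
[0.17, 0.0, -0.82, 0.0, 0.14, 0.0, 0.0],[0.18, 0.0, -1.64, 0.0, 0.23, 0.0, 0.0],[0.11, 0.0, -2.46, 0.0, 0.33, 0.0, 0.0],[-0.04, 0.0, -3.27, 0.0, 0.42, 0.0, 0.0],[-0.26, 0.0, -4.06, 0.0, 0.52, 0.0, 0.0],[-0.56, 0.0, -4.83, 0.0, 0.61, 0.0, 0.0],[-0.93, 0.0, -5.56, 0.0, 0.71, 0.0, 0.0],[-1.36, 0.0, -6.26, 0.0, 0.8, 0.0, 0.0],[-1.86, 0.0, -6.91, 0.0, 0.9, 0.0, 0.0],[-2.42, 0.0, -7.51, 0.0, 0.99, 0.0, 0.0],
```

Request:
{"name": "step_arm", "arguments": {
  "commands": [5, 0.1, 5, 0, 0, 0, 1, 8.2, 0.24, 9, 0, 0, 0, 1, 8.2, 0.24, 10, 0, 0, 0, 1, 8.2, 0.24, 14, 0, 0, 0.008, 1, 8.2, 0.24, 18.7, 0, 0, 0.008, 1, 8.2, 0.24, 18.7, 0, 0, 0.008, 1, 8.2, 0.24, 18.7, 0, 0, 0.008, 1, 8.2, 0.24, 18.7, 0, 0, 0.008, 1]
}}

```text
clock: 9.75
eef_pos: [621.8, -204.9, 38.9]
tool_rot: [3.14, -0.003, 0.077]
force: [0.4, 0.3, 0.3]
width: 85.4
gripper_force: 0.0
```

Request:
{"name": "step_arm", "arguments": {
  "commands": [0, 0, 0, 0, 0, 0, 0, 0, 0, 0, 0, 0, 0, 0, 0, 0, 0, 0, 0, 0, 0, 0, 0, 0, 0, 0, 0, 0, 0, 0, 0, 0, 0, 0, 0, 0, 0, 0, 0, 0, 0, 0]
}}

```text
clock: 10.35
eef_pos: [620.5, -204.2, 36.9]
tool_rot: [3.142, -0.001, 0.077]
force: [1.3, 1.1, 0.5]
width: 20.9
gripper_force: 58.5
```

Request:
{"name": "step_arm", "arguments": {
  "commands": [0.17, 0.0, -0.82, 0.0, 0.14, 0.0, 0.0, 0.18, 0.0, -1.64, 0.0, 0.23, 0.0, 0.0, 0.11, 0.0, -2.46, 0.0, 0.33, 0.0, 0.0, -0.04, 0.0, -3.27, 0.0, 0.42, 0.0, 0.0, -0.26, 0.0, -4.06, 0.0, 0.52, 0.0, 0.0]
}}

```text
clock: 10.85
eef_pos: [620.7, -197.8, 69.3]
tool_rot: [-3.098, -0.326, 0.08]
force: [-2.0, 0.2, -4.0]
width: 21.2
gripper_force: 58.7
```

```bash
python3 k.py; python3 -c "
from h import *
s=ctrl.read_state();print(s['tool_rot'],s['qpos'])
d=cam('scene');P=cloud(d);hsv=cv2.cvtColor(d['image'],cv2.COLOR_RGB2HSV).astype(int)
save(d,'s3.png',(90,100,282,244),3)"
```

```text
[ 620.73135771 -199.48329962   70.76068532] 21.041878394922193 58.760449290275574 [-0.43540271  0.1554254  -0.3983813 ] 10.9
wrist knob 250.45454545454547 274.72727272727275 24.0 [ 615.8117506  -200.0044212    97.87248635]
scene red 86 132.82558139534885 195.87209302325581 [ 625.34155942 -157.75269895  153.70019312] [ 613.73691984 -198.26976044   97.46236069]
[-3.09899587 -0.32650966  0.07572383] [ 0.36442703  0.75687967 -0.00561914  1.91684487 -0.74704833  0.25332962
 -0.4204607 ]
```

View pics/s3.png

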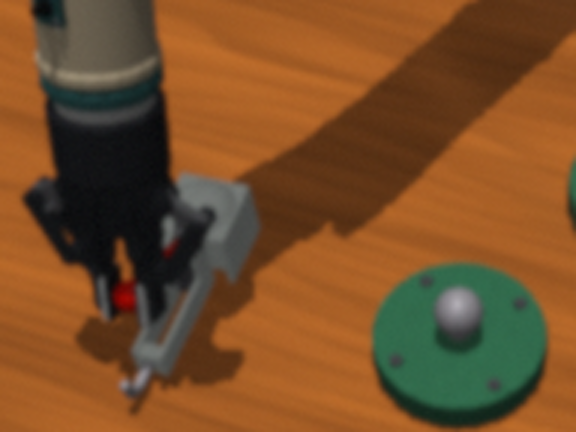

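The coupler stays flat (hook at (130,385), as at the start) and the lever is partly up. Joint 6 is at its limit, so I'll release, tilt the tool the other way, regrip and go on.

Request:
{"name": "step_arm", "arguments": {
  "commands": [0, 0, 0, 0, 0, 0, 1, 0, 0, 0, 0, 0, 0, 1, 0, 0, 0, 0, 0, 0, 1, 0, 0, 0, 0, 0, 0, 1, 0, 0, -4, 0, 0, 0, 1, 0, 0, -8, 0, 0, 0, 1, 0, 0, -12, 0, 0, 0, 1, 0, 0, -12, 0, 0, 0, 1, 0, 0, -12, 0, 0, 0, 1]
}}

```text
clock: 11.9
eef_pos: [585.0, -205.5, 184.9]
tool_rot: [-3.1, -0.33, 0.08]
force: [-0.6, -0.4, -0.8]
width: 85.4
gripper_force: 0.0
```

```bash
python3 m.py; python3 -c "
from h import *
plan((625,-202,200,.077));print(ctrl.read_state()['qpos'])"
```

```text
knob 250.0 192.25 [ 612.87557681 -198.06776027   54.        ] [ 613.53630311 -199.83183947   97.95093623]
bar [ 5.58853004e-02 -2.34581246e+02] zslope 0.46784252346585525 [ 534.81573834 -209.88130215   53.79601985] [ 592.02412286 -196.17540419   82.5728188 ]
((501.871337890625, -206.80270385742188), (56.590919494628906, 56.06492233276367), 3.524489641189575) 3467 63.298145
[ 584.60687876 -204.92374202  183.63087467] [-3.09806842 -0.32761597  0.08003804] 11.95
[4.361, 0.021, -0.248, -0.044, -0.327, 0.01]
[ 0.28452315  0.54934079  0.16642878  1.93407081 -0.64468532  0.47566035
 -0.51782346]
```

```bash
cat >> h.py <<'E'
def RT(w,t): return Ro.from_euler('xyz',[np.pi,0,w])*Ro.from_euler('y',t)
def plant(*targets):
    "targets (knob xyz, yaw, tilt, standoff along tool z of TCP past the point)"
    s=ctrl.read_state();R=Ro.from_euler('xyz',s['tool_rot'])
    for p,w,t,g in targets:
        Q=RT(w,t);x=np.array(p)+g*Q.as_matrix()[:,2]
        print(np.round(np.r_[R.inv().apply(x-s['eef_pos'])/10,(R.inv()*Q).as_rotvec()],3).tolist())
E
python3 -c "
from h import *
plant(((611.3,-200.2,86),.062,-.45,-90))"
```

```text
[5.727, -0.026, 3.703, -0.04, -0.777, 0.035]
```

Request:
{"name": "step_arm", "arguments": {
  "commands": [4, 0, 0, 0, -0.14, 0, 1, 5.7, 0, 0, 0, -0.28, 0, 1, 5.7, 0, 1, -0.02, -0.42, 0.02, 1, 5.7, 0, 2, -0.03, -0.56, 0.03, 1, 5.7, 0, 3, -0.04, -0.68, 0.035, 1, 5.7, 0, 3.7, -0.04, -0.777, 0.035, 1, 5.7, 0, 3.7, -0.04, -0.777, 0.035, 1, 5.7, 0, 3.7, -0.04, -0.777, 0.035, 1, 5.7, 0, 3.7, -0.04, -0.777, 0.035, 1]
}}

```text
clock: 12.85
eef_pos: [649.2, -199.9, 168.2]
tool_rot: [3.141, 0.448, 0.059]
force: [0.6, -0.2, 0.5]
width: 85.3
gripper_force: 0.0
```

```bash
python3 m.py; python3 -c "
from h import *
print(ctrl.read_state()['qpos'])
plant(((611.3,-200.2,86),.062,-.45,20))"
```

```text
knob 246.33333333333334 188.66666666666666 [ 581.21333452 -200.9977764    54.        ] [ 621.49698442 -199.03408669   94.55051459]
bar [ 5.63207822e-02 -2.34224481e+02] zslope 0.5421000366814525 [ 537.92248714 -210.8535429    55.7377486 ] [ 783.75562468 -188.41861975  261.61344215]
((503.5269470214844, -206.712646484375), (57.788047790527344, 55.98812484741211), 3.774496078491211) 1675 62.77387
[ 649.46625349 -199.85395634  169.08420701] [3.14063748 0.4472782  0.05909653] 12.9
[ 0.01373692  1.04992377  0.50331001  0.98471763 -0.24790902  1.59873955
 -1.09019114]
[0.151, -0.199, 11.14, -0.0, -0.003, -0.003]
```

Request:
{"name": "step_arm", "arguments": {
  "commands": [0.25, -0.22, 4, 0, 0, 0, 1, 0.25, -0.22, 8, 0, 0, 0, 1, 0.25, -0.22, 11, 0, 0, 0, 1, 0.25, -0.22, 11, 0, 0, 0, 1, 0.25, -0.22, 11, 0, 0, 0, 0, 0.25, -0.22, 11, 0, 0, 0, 0, 0.25, -0.22, 11, 0, 0, 0, 0, 0.25, -0.22, 11, 0, 0, 0, 0, 0.25, -0.22, 11, 0, 0, 0, 0, 0.25, -0.22, 11, 0, 0, 0, 0]
}}

```text
clock: 13.9
eef_pos: [605.7, -199.4, 67.5]
tool_rot: [3.141, 0.447, 0.062]
force: [2.6, -0.3, 1.7]
width: 21.1
gripper_force: 58.5
```

```bash
python3 k.py; python3 -c "
from h import *
print(ctrl.read_state()['qpos'],ctrl.read_state()['tool_rot'])
p0=.45;g=20;t0=-.45
Q0=Ro.from_euler('y',t0)
o=lambda p,t:np.array([85*np.cos(p)+g*np.sin(t),0,-85*np.sin(p)+g*np.cos(t)])
for i in range(1,9):
    p=p0+.08*i;t=t0+.08*i+.03
    print([round(float(a),2) for a in (*(Q0.inv().apply(o(p,t)-o(p0,t0))/10),0,t-t0,0,0)],end=',')
"
```

```text
[ 605.74643119 -199.4453646    67.45583228] 21.209714139981884 58.49974572658539 [ 4.20145596 -0.39391358  2.12406619] 13.95
wrist knob 250.5 273.5 24.0 [ 623.7771904  -198.86725197   91.87233569]
scene red 93 145.5268817204301 187.03225806451613 [ 642.7599966  -154.45397834  170.18838617] [ 570.62734723 -195.53824865   74.71699215]
[-0.00442653  1.08773169  0.48431756  1.2179432  -0.26600015  1.33752515
 -1.05991024] [3.14070966 0.44699895 0.06186477]
[-0.33, 0.0, -0.41, 0.0, 0.11, 0.0, 0.0],[-0.75, 0.0, -0.79, 0.0, 0.19, 0.0, 0.0],[-1.2, 0.0, -1.14, 0.0, 0.27, 0.0, 0.0],[-1.68, 0.0, -1.45, 0.0, 0.35, 0.0, 0.0],[-2.18, 0.0, -1.71, 0.0, 0.43, 0.0, 0.0],[-2.7, 0.0, -1.94, 0.0, 0.51, 0.0, 0.0],[-3.23, 0.0, -2.13, 0.0, 0.59, 0.0, 0.0],[-3.78, 0.0, -2.27, 0.0, 0.67, 0.0, 0.0],
```

Request:
{"name": "step_arm", "arguments": {
  "commands": [-0.33, 0.0, -0.41, 0.0, 0.11, 0.0, 0.0, -0.75, 0.0, -0.79, 0.0, 0.19, 0.0, 0.0, -1.2, 0.0, -1.14, 0.0, 0.27, 0.0, 0.0, -1.68, 0.0, -1.45, 0.0, 0.35, 0.0, 0.0, -2.18, 0.0, -1.71, 0.0, 0.43, 0.0, 0.0, -2.7, 0.0, -1.94, 0.0, 0.51, 0.0, 0.0, -3.23, 0.0, -2.13, 0.0, 0.59, 0.0, 0.0, -3.5, 0.0, -2.2, 0.0, 0.63, 0.0, 0.0, -3.5, 0.0, -2.2, 0.0, 0.63, 0.0, 0.0]
}}

```text
clock: 14.9
eef_pos: [582.5, -200.9, 103.9]
tool_rot: [-3.141, -0.184, 0.06]
force: [2.5, 0.9, 5.7]
width: 20.8
gripper_force: 59.8
```

Request:
{"name": "step_arm", "arguments": {
  "commands": [0, 0, 0, 0, 0, 0, 1, 0, 0, 0, 0, 0, 0, 1, 0, 0, 0, 0, 0, 0, 1, 0, 0, 0, 0, 0, 0, 1, 0, 0, -4, 0, 0, 0, 1, 0, 0, -8, 0, 0, 0, 1, 0, 0, -11, 0, 0, 0, 1, 0, 0, -11, 0, 0, 0, 1, 0, 0, -11, 0, 0, 0, 1]
}}

```text
clock: 15.8
eef_pos: [562.9, -201.7, 210.5]
tool_rot: [3.141, -0.181, 0.062]
force: [-0.1, 0.8, -0.9]
width: 85.6
gripper_force: 0.0
```

```bash
python3 m.py;python3 k.py
```

```text
knob 250.8 193.4 [ 566.842753   -202.71909021   54.        ] [ 580.2177751  -201.0942161   135.31040323]
bar [ 7.23628463e-02 -2.43280582e+02] zslope 1.90654087255661 [ 534.36499266 -209.90489706   59.36755484] [ 616.86417149 -195.27696597  365.90164552]
((501.00872802734375, -206.67481994628906), (56.253841400146484, 55.50920104980469), 3.5558953285217285) 2722 63.387638
[ 562.44107108 -201.35532576  209.48016383] [-3.14109155 -0.17885639  0.06203194] 15.85
[ 562.17749484 -201.21884579  208.91225846] 85.4271562368405 0.0 [ 0.00401809  0.00314058 -0.36560279] 15.9
wrist knob 251.5 193.0 14.387598 [ 579.80403923 -201.44463394  135.75029927]
scene red 100 140.74 176.4 [ 591.02367183 -188.09636423  138.63685625] [ 575.58556341 -195.19213746  118.35016108]
```

The lever is now up at about 1.04 rad and stays there. Next I'll grasp the head.

```bash
python3 -c "
from h import *
plant(((500.8,-206.6,180),.062,0,0),((500.8,-206.6,100),.062,0,0))"
```

```text
[-6.564, 0.151, 1.739, -0.001, -0.178, -0.0]
[-7.976, 0.159, 9.613, -0.001, -0.178, -0.0]
```

Request:
{"name": "step_arm", "arguments": {
  "commands": [-4, 0.1, 0.5, 0, -0.1, 0, 1, -6.6, 0.15, 1.7, 0, -0.178, 0, 1, -6.6, 0.15, 1.7, 0, -0.178, 0, 1, -6.6, 0.15, 1.7, 0, -0.178, 0, 1, -6.6, 0.15, 1.7, 0, -0.178, 0, 1]
}}

```text
clock: 16.45
eef_pos: [502.1, -207.3, 181.9]
tool_rot: [3.141, -0.004, 0.062]
force: [0.5, -0.7, 0.9]
width: 85.5
gripper_force: 0.0
```

```bash
python3 m.py; python3 -c "
from h import *
plant(((500.8,-206.6,18),.062,0,0))"
```

```text
knob 247.57142857142858 91.28571428571429 [ 576.78898716 -201.17940793   54.        ] [ 578.61747286 -201.39696645  135.42371349]
bar [ 4.13306541e-02 -2.26556239e+02] zslope 1.7053442312393567 [ 532.64609467 -210.13796315   56.01694646] [ 556.0602083  -197.98430119   95.30778999]
((500.4805908203125, -206.94346618652344), (54.839576721191406, 55.896453857421875), 3.6565945148468018) 3461 63.470127
[ 502.05650161 -207.36489647  182.0874482 ] [ 3.14111571 -0.0042229   0.06163022] 16.5
[-0.19, -0.092, 16.408, 0.0, -0.004, -0.0]
```

Request:
{"name": "step_arm", "arguments": {
  "commands": [-0.19, -0.06, 5, 0, 0, 0, 1, -0.19, -0.06, 10, 0, 0, 0, 1, -0.19, -0.06, 13, 0, 0, 0, 1, -0.19, -0.06, 16.4, 0, 0, 0, 1, -0.19, -0.06, 16.4, 0, 0, 0, 1, -0.19, -0.06, 16.4, 0, 0, 0, 1]
}}

```text
clock: 17.1
eef_pos: [499.9, -207.2, 18.2]
tool_rot: [3.141, -0.003, 0.061]
force: [1.0, -0.5, 0.2]
width: 85.5
gripper_force: 0.0
```

Request:
{"name": "step_arm", "arguments": {
  "commands": [0, 0, 0, 0, 0, 0, 0, 0, 0, 0, 0, 0, 0, 0, 0, 0, 0, 0, 0, 0, 0, 0, 0, 0, 0, 0, 0, 0, 0, 0, 0, 0, 0, 0, 0]
}}

```text
clock: 17.6
eef_pos: [500.7, -206.7, 19.8]
tool_rot: [3.141, -0.005, 0.062]
force: [-2.0, 0.3, 7.9]
width: 54.9
gripper_force: 63.8
```

Request:
{"name": "step_arm", "arguments": {
  "commands": [0, 0, -3, 0, 0, 0, 0, 0, 0, -6, 0, 0, 0, 0, 0, 0, -9, 0, 0, 0, 0, 0, 0, -12, 0, 0, 0, 0, 0, 0, -12, 0, 0, 0, 0, 0, 0, -12, 0, 0, 0, 0, 0, 0, -12, 0, 0, 0, 0]
}}

```text
clock: 18.3
eef_pos: [497.9, -205.7, 136.1]
tool_rot: [-3.14, 0.001, 0.062]
force: [-0.3, -0.1, -9.2]
width: 55.3
gripper_force: 70.4
```

```bash
cat > c.py <<'E'
from h import *
d=cam('wrist');P=cloud(d);s=ctrl.read_state();e=s['eef_pos'];R=Ro.from_euler('xyz',s['tool_rot']);print(e,s['tool_rot'],s['width'],s['force'],s['clock'])
hsv=cv2.cvtColor(d['image'],cv2.COLOR_RGB2HSV).astype(int);S=hsv[...,1];V=hsv[...,2]
L=R.inv().apply((P-e).reshape(-1,3)).reshape(P.shape)  # tool frame
h=(S<70)&(V>90)&(abs(L[...,1])<32)&(L[...,0]>-40)&(L[...,0]<30)&(L[...,2]<10)&(L[...,2]>-50)
q=L[h].astype(np.float32)
if len(q)>50:
    print('head tool-frame',cv2.minAreaRect(q[:,:2].copy()),q.mean(0),q.min(0),q.max(0),len(q))
    f=q[q[:,2]>np.percentile(q[:,2],60)];print('plane tilt',np.linalg.lstsq(np.c_[f[:,:2],np.ones(len(f))],f[:,2],rcond=None)[0])
r=((hsv[...,0]<5)|(hsv[...,0]>174))&(S>150)&(P[...,2]<400);print('red tool',L[r].min(0),L[r].max(0),L[r].mean(0),r.sum())
g=(S<80)&(abs(P[...,0]-527.4)<30)&(abs(P[...,1]-9.5)<30)&(P[...,2]>46)&(P[...,2]<78)
if g.sum()>100:
    G=P[g];A=np.c_[2*G,np.ones(len(G))];b=np.linalg.lstsq(A,(G**2).sum(1),rcond=None)[0];print('ball',b[:3],np.sqrt(b[3]+b[:3]@b[:3]),g.sum())
E
python3 c.py; python3 -c "
from h import *
d=cam('wrist');save(d,'w4.png',s=1.2)"
```

```text
[ 497.85196603 -205.84916593  135.94810802] [-3.13998872e+00  1.37719079e-03  6.17197417e-02] 54.90182938614325 [-0.81643791 -1.03360785 -7.90260254] 18.35
head tool-frame ((0.7993431091308594, -0.023822784423828125), (58.39881134033203, 63.99268341064453), 0.1653149574995041) [  8.299491    0.3890651 -35.137627 ] [-28.441345 -31.993048 -46.001793] [29.96681  31.998905  8.906793] 17990
plane tilt [ 1.62439470e-01  6.05513162e-03 -3.05930708e+01]
red tool [  32.20762746  -53.49295278 -143.20621899] [128.90526035   5.72887242 134.64945022] [  80.37582726    0.54392605 -141.88232306] 33984
```

View pics/w4.png

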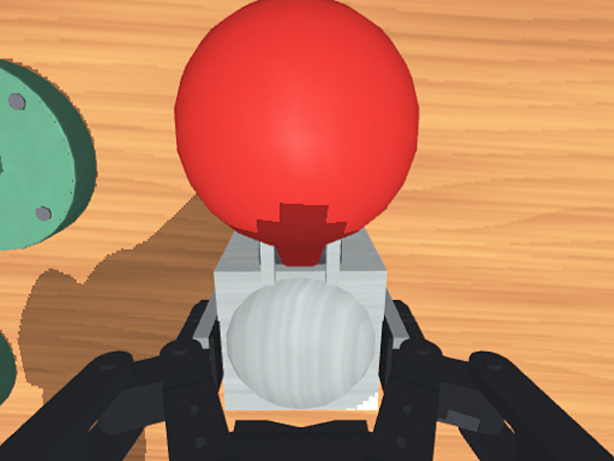

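The wrist picture shows the head held between the pads, its dome at (300,343), with the raised knob in front. Next I'll check the head's offset and tilt in the tool frame.

```bash
cat > o.py <<'E'
from h import *
d=cam('wrist');P=cloud(d);s=ctrl.read_state();e=s['eef_pos'];R=Ro.from_euler('xyz',s['tool_rot'])
L=R.inv().apply((P-e).reshape(-1,3)).reshape(P.shape)
hsv=cv2.cvtColor(d['image'],cv2.COLOR_RGB2HSV).astype(int)
v,u=np.mgrid[:384,:512]
dm=(((u-250.5)/55)**2+((v-286)/48)**2<1);q=L[dm];A=np.c_[2*q,np.ones(len(q))];b=np.linalg.lstsq(A,(q**2).sum(1),rcond=None)[0];print('dome ctr tool',b[:3],np.sqrt(b[3]+b[:3]@b[:3]))
f=((abs(u-196)<6)|(abs(u-308)<6))&(v>235)&(v<255);f|=(abs(u-212)<6)&(v>328)&(v<336)
q=L[f&(hsv[...,1]<70)];c=np.linalg.lstsq(np.c_[q[:,:2],np.ones(len(q))],q[:,2],rcond=None)[0];print('face',c,len(q),np.std(q@np.r_[c[:2],-1]+c[2]))
print(e,ctrl.read_state()['eef_pos'])
E
python3 o.py
```

```text
dome ctr tool [  12.74874933    0.76163739 -108.22735294] 70.29831284619118
face [ -0.16832603   0.03747363 -30.61646354] 495 8.209371377190143
[ 498.22654532 -206.29880443  136.17895548] [ 498.22654532 -206.29880443  136.17895548]
```

```bash
python3 - <<'E'
from h import *
d=cam('wrist');P=cloud(d);s=ctrl.read_state();e=s['eef_pos'];R=Ro.from_euler('xyz',s['tool_rot'])
L=R.inv().apply((P-e).reshape(-1,3)).reshape(P.shape)
for u in(192,200,250,300,310):print(u,[(v,*L[v-1:v+2,u-1:u+2].reshape(-1,3).mean(0).round(1).tolist()) for v in range(212,346,9)])
E
```

```text
192 [(212, 28.2, -24.5, -18.1), (221, 28.0, -23.0, -27.0), (230, 26.5, -22.1, -32.1), (239, 22.8, -22.3, -32.5), (248, 18.7, -22.6, -32.3), (257, 14.6, -22.9, -32.1), (266, 10.5, -23.1, -32.2), (275, 7.2, -23.0, -33.6), (284, 4.2, -22.9, -35.5), (293, -0.2, -23.2, -35.3), (302, -6.4, -24.0, -33.0), (311, -11.6, -24.4, -32.3), (320, -16.2, -24.6, -32.5), (329, -20.9, -24.9, -32.5), (338, -25.9, -25.2, -32.5)]
200 [(212, 28.0, -21.2, -17.6), (221, 28.2, -19.7, -27.4), (230, 26.6, -19.0, -32.3), (239, 22.6, -19.2, -32.1), (248, 18.6, -19.5, -32.0), (257, 15.3, -19.4, -33.3), (266, 13.0, -19.1, -36.2), (275, 10.1, -19.0, -38.0), (284, 6.4, -19.1, -38.5), (293, 2.4, -19.3, -38.8), (302, -1.8, -19.5, -38.8), (311, -6.7, -19.8, -38.2), (320, -16.1, -21.2, -32.6), (329, -21.1, -21.4, -32.3), (338, -26.0, -21.7, -32.4)]
250 [(212, 45.0, 0.5, -58.0), (221, 31.8, 0.4, -35.3), (230, 26.6, 0.4, -32.2), (239, 24.1, 0.4, -35.0), (248, 21.9, 0.4, -38.0), (257, 18.9, 0.4, -39.4), (266, 15.6, 0.4, -40.2), (275, 12.2, 0.4, -41.0), (284, 8.4, 0.4, -41.3), (293, 4.1, 0.4, -41.0), (302, 0.0, 0.4, -41.1), 
[... 194 characters left out ...]
6, 20.0, -32.2), (248, 18.6, 20.2, -32.1), (257, 15.3, 20.2, -33.4), (266, 13.0, 19.9, -36.1), (275, 10.2, 19.8, -38.2), (284, 6.5, 19.9, -38.7), (293, 2.5, 20.0, -38.9), (302, -1.6, 20.2, -39.0), (311, -6.3, 20.5, -38.7), (320, -16.4, 22.0, -32.2), (329, -21.1, 22.2, -32.3), (338, -26.0, 22.4, -32.4)]
310 [(212, 28.1, 26.2, -18.0), (221, 28.3, 24.5, -27.6), (230, 26.5, 23.8, -32.0), (239, 22.4, 24.0, -31.8), (248, 18.7, 24.2, -32.2), (257, 14.3, 24.5, -31.8), (266, 10.3, 24.7, -32.0), (275, 6.9, 24.7, -33.2), (284, 3.6, 24.7, -34.6), (293, -1.3, 25.1, -33.8), (302, -7.1, 25.8, -32.1), (311, -11.6, 26.0, -32.3), (320, -16.4, 26.3, -32.3), (329, -21.1, 26.6, -32.3), (338, -25.7, 26.8, -32.7)]
```

```bash
python3 -c "
from h import *
plant(((520,-90,136),.062,0,0))"
```

```text
[2.864, -11.496, 0.05, -0.001, 0.0, -0.001]
```

Request:
{"name": "step_arm", "arguments": {
  "commands": [0.5, -2, 0, 0, 0, 0, 0, 1.2, -4.5, 0, 0, 0, 0, 0, 1.8, -7, 0, 0, 0, 0, 0, 2.4, -9.5, 0, 0, 0, 0, 0, 2.9, -11.5, 0, 0, 0, 0, 0, 2.9, -11.5, 0, 0, 0, 0, 0, 2.9, -11.5, 0, 0, 0, 0, 0, 2.9, -11.5, 0, 0, 0, 0, 0]
}}

```text
clock: 19.3
eef_pos: [520.9, -91.3, 137.5]
tool_rot: [3.141, -0.002, 0.06]
force: [-0.8, -0.1, -8.4]
width: 55.0
gripper_force: 70.2
```

```bash
python3 c.py | grep -v plane; python3 -c "
from h import *
plant(((527.3,9.9,136),.062,0,0))"
```

```text
[520.83377991 -91.49794952 137.5765907 ] [ 3.14058196e+00 -1.65096494e-03  5.97632953e-02] 55.06824623269121 [ 0.2229529  -0.48279021 -8.10529339] 19.35
head tool-frame ((0.7988052368164062, -0.02490997314453125), (58.454368591308594, 63.979156494140625), 0.16638821363449097) [  8.3124075    0.38059357 -34.894485  ] [-28.471296 -31.987385 -45.07285 ] [29.999374 31.989115  9.157806] 17939
red tool [  32.5143544   -61.60732304 -142.90105552] [131.23098991   5.6138072  137.51502292] [  80.44003371    0.51242375 -141.58359113] 34010
ball [527.39685325   9.80088579  56.86756034] 17.564677659870554 1966
[1.251, -10.083, 0.15, 0.001, -0.002, -0.002]
```

Request:
{"name": "step_arm", "arguments": {
  "commands": [0.3, -2.5, 0, 0, 0, 0, 0, 0.6, -5, 0, 0, 0, 0, 0, 0.9, -7.5, 0, 0, 0, 0, 0, 1.25, -10.1, 0, 0, 0, 0, 0, 1.25, -10.1, 0, 0, 0, 0, 0, 1.25, -10.1, 0, 0, 0, 0, 0, 1.25, -10.1, 0, 0, 0, 0, 0]
}}

```text
clock: 20.05
eef_pos: [527.4, 9.7, 137.8]
tool_rot: [3.14, -0.002, 0.059]
force: [0.5, -0.4, -7.8]
width: 55.2
gripper_force: 70.2
```

```bash
python3 -c "
from h import *
plant(((527.3,10.2,96),.062,0,0));print(ctrl.read_state()['eef_pos'])"
```

```text
[-0.018, -0.061, 4.183, 0.001, -0.002, -0.003]
[527.41615973   9.65284336 137.8329865 ]
```

Centred over the ball. I'll descend, slowing near contact.

Request:
{"name": "step_arm", "arguments": {
  "commands": [0, -0.05, 2, 0, 0, 0, 0, 0, -0.05, 4, 0, 0, 0, 0, 0, -0.05, 5, 0, 0, 0, 0, 0, -0.05, 5.5, 0, 0, 0, 0, 0, -0.05, 6, 0, 0, 0, 0, 0, -0.05, 6.5, 0, 0, 0, 0, 0, -0.05, 6.5, 0, 0, 0, 0]
}}

```text
clock: 20.75
eef_pos: [527.5, 11.8, 72.6]
tool_rot: [3.141, -0.002, 0.061]
force: [-0.4, 0.2, -8.3]
width: 55.2
gripper_force: 69.9
```

Request:
{"name": "step_arm", "arguments": {
  "commands": [0, 0.05, 0.5, 0, 0, 0, 0, 0, 0.05, 1, 0, 0, 0, 0, 0, 0.05, 1.4, 0, 0, 0, 0, 0, 0.05, 1.8, 0, 0, 0, 0, 0, 0.05, 2.0, 0, 0, 0, 0, 0, 0.05, 2.0, 0, 0, 0, 0]
}}

```text
clock: 21.35
eef_pos: [527.4, 11.4, 52.4]
tool_rot: [3.141, -0.001, 0.061]
force: [0.3, -0.1, -7.9]
width: 54.6
gripper_force: 70.3
```

Request:
{"name": "step_arm", "arguments": {
  "commands": [0, 0, 0.1, 0, 0, 0, 0, 0, 0, 0.2, 0, 0, 0, 0, 0, 0, 0.3, 0, 0, 0, 0, 0, 0, 0.3, 0, 0, 0, 0]
}}

```text
clock: 21.75
eef_pos: [527.7, 11.3, 50.0]
tool_rot: [3.142, -0.002, 0.061]
force: [-1.8, 0.4, -5.8]
width: 55.0
gripper_force: 70.7
```

```bash
python3 c.py|grep -v plane
```

```text
[527.67155731  11.33194685  49.99486944] [ 3.14147724e+00 -2.38180935e-03  6.13973189e-02] 55.001250449897356 [-0.58658422 -0.00980705 -4.66507528] 21.8
head tool-frame ((0.5264492034912109, 0.00756072998046875), (63.99028015136719, 58.8563346862793), 89.95452880859375) [  8.246938    0.5300207 -35.146896 ] [-28.898825 -31.995916 -46.488007] [29.964077 31.99531   9.917644] 17878
red tool [  32.9604748   -37.34939472 -143.03326137] [113.2199773    5.79405255  49.58748229] [  80.47871343    0.7097923  -141.83746428] 34161
ball [527.24353334  11.91853461  61.80359534] 36.32752516718457 1037
```

Request:
{"name": "step_arm", "arguments": {
  "commands": [0, 0, 0.1, 0, 0, 0, 0, 0, 0, 0.15, 0, 0, 0, 0, 0, 0, 0.15, 0, 0, 0, 0]
}}

```text
clock: 22.1
eef_pos: [527.7, 11.4, 49.8]
tool_rot: [-3.141, -0.003, 0.062]
force: [-5.5, 0.4, 10.6]
width: 55.1
gripper_force: 72.7
```

Request:
{"name": "step_arm", "arguments": {
  "commands": [0, 0, 0, 0, 0, 0, 1, 0, 0, 0, 0, 0, 0, 1, 0, 0, 0, 0, 0, 0, 1, 0, 0, 0, 0, 0, 0, 1, 0, 0, -4, 0, 0, 0, 1, 0, 0, -8, 0, 0, 0, 1, 0, 0, -12, 0, 0, 0, 1, 0, 0, -14, 0, 0, 0, 1, 0, 0, -14, 0, 0, 0, 1, 0, 0, -14, 0, 0, 0, 1]
}}

```text
clock: 23.1
eef_pos: [527.2, 11.7, 188.1]
tool_rot: [-3.141, -0.002, 0.062]
force: [0.1, -0.2, -0.0]
width: 85.5
gripper_force: 0.0
```

```bash
sed -i 's/P\[...,2\]>46)&(P\[...,2\]<68)/P[...,2]>Z-6)\&(P[...,2]<Z+16)/; s/abs(h\[:,1\]+212)<60/abs(h[:,1]-Y)<60/; 1a Z=82;Y=10' m.py; python3 m.py; python3 - <<'E'
from h import *
d=cam('wrist');P=cloud(d);hsv=cv2.cvtColor(d['image'],cv2.COLOR_RGB2HSV).astype(int)
m=(hsv[...,1]<70)&(hsv[...,2]>90)&(P[...,2]>76)&(P[...,2]<100)&(abs(P[...,0]-527)<26)&(abs(P[...,1]-10)<26)
q=P[m];x,y=(q[:,:2]-[527.3,10.5]).T;f=(np.hypot(x,y)>29);c=np.linalg.lstsq(np.c_[x[f],y[f],np.ones(f.sum())],q[f,2],rcond=None)[0];print('face plane',c,f.sum(),'dome top',np.percentile(q[:,2],98))
save(d,'w5.png',s=1.2)
E
```

```text
knob 250.0 88.5 [603.86398366  15.96997235  54.        ] [605.63599639  15.95362028 165.72548974]
bar [  0.06461719 -23.37412212] zslope 1.7091067844655035 [559.28985918   7.33446675  85.35970609] [582.5874247   19.81960091 124.92463819]
((527.245361328125, 10.560234069824219), (55.452884674072266, 56.16713333129883), 3.459484815597534) 4081 93.3289
[526.64341742  11.64950977 187.38287904] [-3.14154327e+00 -5.84277004e-04  6.17801734e-02] 23.15
face plane [ 1.48570763e-03 -3.54854821e-04  8.24417280e+01] 375 dome top 92.26252333896866
```

View pics/w5.png

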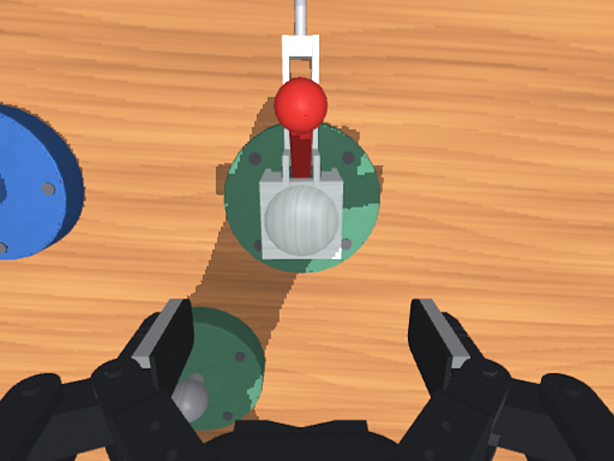

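The coupler is seated: its face is level at 82.4 mm, which is 30+52, and the lever is still up (knob at (300,105) in the picture). Next I'll press it down with shut fingers.

```bash
python3 -c "
from h import *
plant(((606,15.6,190),.062,0,0))"
```

```text
[7.97, 0.088, -0.301, 0.0, 0.0, -0.0]
```

Request:
{"name": "step_arm", "arguments": {
  "commands": [4, 0.05, -0.3, 0, 0, 0, 0, 8, 0.09, -0.3, 0, 0, 0, 0, 8, 0.09, -0.3, 0, 0, 0, 0, 8, 0.09, -0.3, 0, 0, 0, 0, 8, 0.09, -0.3, 0, 0, 0, 0, 8, 0.09, -0.3, 0, 0, 0, 0, 8, 0.09, -0.3, 0, 0, 0, 0, 8, 0.09, -0.3, 0, 0, 0, 0]
}}

```text
clock: 24.0
eef_pos: [606.8, 15.4, 191.6]
tool_rot: [-3.142, -0.002, 0.061]
force: [0.0, -0.7, 0.4]
width: -0.2
gripper_force: 0.0
```

```bash
python3 -c "
from h import *
s=ctrl.read_state();print(s['eef_pos'],s['width'],s['clock'],s['force'])
u=np.array([np.cos(.062),np.sin(.062)])
T=[]
for p in np.r_[1.08:0.6:8j,.5,.4,.3,.2,.12,.06,.0]:
    k=np.r_[np.array([527.2,10.5])+u*(34+85*np.cos(p)),80+85*np.sin(p)+11.5];T.append((k,.062,0,0))
plant(*T)"
```

```text
[606.82596534  15.44273336 191.58484095] -0.19844026758958627 24.0 [ 0.02501151 -0.6921214   0.37840532]
[-0.577, 0.001, 2.511, -0.0, -0.002, -0.001]
[-0.073, 0.0, 2.804, -0.0, -0.002, -0.001]
[0.409, -0.0, 3.131, -0.0, -0.002, -0.001]
[0.868, -0.0, 3.49, -0.0, -0.002, -0.001]
[1.301, -0.001, 3.88, -0.0, -0.002, -0.001]
[1.707, -0.001, 4.298, -0.0, -0.002, -0.001]
[2.082, -0.001, 4.744, -0.0, -0.002, -0.001]
[2.427, -0.001, 5.214, -0.0, -0.002, -0.001]
[2.869, -0.001, 5.939, -0.0, -0.002, -0.001]
[3.237, -0.002, 6.705, -0.0, -0.002, -0.001]
[3.527, -0.002, 7.504, -0.0, -0.002, -0.001]
[3.736, -0.002, 8.327, -0.0, -0.002, -0.001]
[3.843, -0.002, 8.999, -0.0, -0.002, -0.001]
[3.887, -0.002, 9.507, -0.0, -0.002, -0.001]
[3.902, -0.002, 10.016, -0.0, -0.002, -0.001]
```

Request:
{"name": "step_arm", "arguments": {
  "commands": [0, 0, 2.3, 0, 0, 0, 0, 0.1, 0, 2.8, 0, 0, 0, 0, 0.5, 0, 3.2, 0, 0, 0, 0, 0.9, 0, 3.5, 0, 0, 0, 0, 1.3, 0, 3.9, 0, 0, 0, 0, 1.7, 0, 4.3, 0, 0, 0, 0, 2.1, 0, 4.75, 0, 0, 0, 0, 2.4, 0, 5.2, 0, 0, 0, 0, 2.9, 0, 5.95, 0, 0, 0, 0, 2.9, 0, 5.95, 0, 0, 0, 0]
}}

```text
clock: 25.0
eef_pos: [635.4, 17.4, 130.5]
tool_rot: [3.142, 0.001, 0.062]
force: [0.1, -0.0, 0.4]
width: -0.1
gripper_force: 0.1
```

```bash
python3 k.py; python3 - <<'E'
from h import *
d=cam('scene');save(d,'s4.png',(170,90,362,260),3)
plan((645.5,17.8,91.5,.062))
E
```

```text
[634.94288712  17.22228985 130.71521142] -0.26134738867335233 0.0 [-0.7247995   0.20858175 -0.26907876] 25.05
wrist knob 248.9 224.2 11.0 [647.86770385  18.59781906 126.95687605]
scene red 73 226.67123287671234 230.84931506849315 [1073.03287768  235.6717001   923.92996708] [646.66364076  26.76360425 136.87977614]
[1.06, -0.01, 3.969, 0.0, 0.001, -0.001]
```

View pics/s4.png

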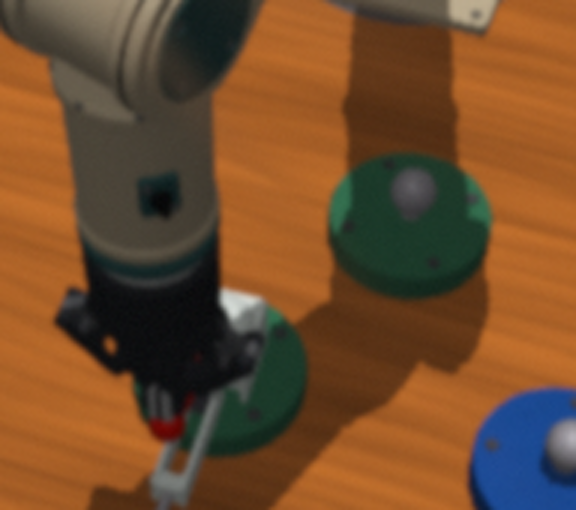

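The knob (165,425) is following down under the fingertip, so I'll continue to the bottom.

Request:
{"name": "step_arm", "arguments": {
  "commands": [0.37, 0, 0.77, 0, 0, 0, 0, 0.66, 0, 1.57, 0, 0, 0, 0, 0.87, 0, 2.39, 0, 0, 0, 0, 0.97, 0, 3.06, 0, 0, 0, 0, 1.02, 0, 3.57, 0, 0, 0, 0, 1.03, 0, 3.8, 0, 0, 0, 0, 1.03, 0, 3.9, 0, 0, 0, 0, 1.03, 0, 4.0, 0, 0, 0, 0, 1.03, 0, 4.0, 0, 0, 0, 0]
}}

```text
clock: 26.05
eef_pos: [646.5, 17.8, 92.1]
tool_rot: [3.142, -0.002, 0.062]
force: [-0.6, -0.6, -0.7]
width: -0.1
gripper_force: 0.1
```

Request:
{"name": "step_arm", "arguments": {
  "commands": [0, 0, 0.05, 0, 0, 0, 0, 0, 0, 0.1, 0, 0, 0, 0, 0, 0, 0.1, 0, 0, 0, 0]
}}

```text
clock: 26.35
eef_pos: [646.8, 17.8, 91.5]
tool_rot: [3.142, -0.003, 0.061]
force: [-0.7, 0.3, 4.3]
width: 0.1
gripper_force: 2.3
```

Request:
{"name": "step_arm", "arguments": {
  "commands": [0, 0, 0.05, 0, 0, 0, 0, 0, 0, 0.1, 0, 0, 0, 0, 0, 0, 0.1, 0, 0, 0, 0]
}}

```text
clock: 26.65
eef_pos: [647.4, 17.7, 90.7]
tool_rot: [3.141, -0.004, 0.062]
force: [-0.3, 0.1, 6.1]
width: -0.0
gripper_force: 3.0
```

Request:
{"name": "step_arm", "arguments": {
  "commands": [0, 0, -3, 0, 0, 0, 0, 0, 0, -7, 0, 0, 0, 0, -4, 0, -11, 0, 0, 0, 0.5, -8, 0, -14, 0, 0, 0, 1, -9, 0, -14, 0, 0, 0, 1, -9, 0, -14, 0, 0, 0, 1, -9, 0, -14, 0, 0, 0, 1]
}}

```text
clock: 27.35
eef_pos: [557.1, 12.7, 229.8]
tool_rot: [-3.142, -0.003, 0.062]
force: [0.2, 0.2, -0.2]
width: 72.4
gripper_force: 0.0
```

```bash
python3 m.py; python3 - <<'E'
from h import *
d=cam('wrist');P=cloud(d);hsv=cv2.cvtColor(d['image'],cv2.COLOR_RGB2HSV).astype(int)
m=(hsv[...,1]<70)&(hsv[...,2]>90)&(P[...,2]>70)&(P[...,2]<100)&(abs(P[...,0]-527)<26)&(abs(P[...,1]-10)<26)
q=P[m];x,y=(q[:,:2]-[527.3,10.5]).T;f=(np.hypot(x,y)>29);print('face',np.linalg.lstsq(np.c_[x[f],y[f],np.ones(f.sum())],q[f,2],rcond=None)[0],f.sum())
E
```

```text
knob 249.33333333333334 72.33333333333333 [647.94941956  18.54487869  54.        ] [646.96094488  18.65014831  91.83929269]
bar [  0.06718457 -24.74927568] zslope 0.0010910188892314667 [562.79436456   8.0172316   19.88565044] [626.84818743  22.74010564  87.36220806]
((528.7144775390625, 10.628761291503906), (57.27758026123047, 56.29259490966797), 3.306813955307007) 3026 93.40344
[557.3061982   12.66978348 229.29957734] [ 3.14128525e+00 -2.40461416e-03  6.21396523e-02] 27.4
face [-6.13773440e-04  2.19846378e-03  8.24739394e+01] 261
```

```bash
python3 - <<'E'
from h import *
d=cam('wrist');P=cloud(d);hsv=cv2.cvtColor(d['image'],cv2.COLOR_RGB2HSV).astype(int)
r=((hsv[...,0]<5)|(hsv[...,0]>174))&(hsv[...,1]>150)&(P[...,2]>80)&(P[...,2]<90)&(P[...,0]>566)&(P[...,0]<625)&(abs(P[...,1]-14)<9)
q=P[r];print(np.polyfit(q[:,0]-600,q[:,2],1),len(q))
s=abs(np.polyfit(q[:,0],q[:,2],1)[0])
if s<.02: print(ctrl.finish_job())
E
```

```text
[-1.01210208e-03  8.53477539e+01] 823
the job is handed in; nothing more can be done
None
```

The coupler sits flat on the green base on the robot's right, with its lever raised before the fit and then pressed fully down (measured slope about 0 rad). The gripper was clear when I handed the job in at about 27 s. On the way, the first two tries at the lever tipped the coupler instead, and it dropped back onto the counter each time, ending about 8 mm from where it started.

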